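Clamp a bracket in the press vise and work the lever

TASK

Turn the vise crank under the press guard clockwise, as seen from the robot's side, until the sliding jaw clamps the aluminium bracket firmly and squarely against the fixed jaw. Then pull the sprung press lever down until the ram bears firmly on the bracket, hold it for a moment, and ease the lever slowly back up to its home stop without letting it fly up. Leave the bracket clamped and do not disturb the cup, the bottle or the wrench.

Things in the scene. Friction and masses are not known exactly. Their poses are not given: they have to be found in the camera images.
- press: blue bench press, fixed. Origin: bench level below the ram axis; x points from the crank side to the back, y to the lever side. In its frame, mm: base x -100..100, y -210..90, z to 50; vise bed top at z 95; column x -45..45, y -195..-115, to z 320; head x -50..35, y -195..75, z 195..315, and a grey guard before it (see guard_edge)
- guard_edge (a point): middle of the lower front edge of the grey sheet guard box: press x -117, y 0, z 190. The guard is 150 wide (y -75..75), reaches up to z 310 and back to the head. It overhangs the crank to within 17 mm of its grip point, so an upright gripper on the crank knob would hit it: lean the tool back about 35 degrees, fingers pointing down and towards +x
- crank (a joint): vise crank angle, rad; 0 = knob straight up, jaw fully open; grows clockwise seen from the robot's side (looking along press +x). Quick-action screw: the jaw moves 4 mm toward the fixed jaw per rad and meets a seated bracket at about 6.5 rad. Friction of about 3 N at the knob; it stays where it is left, also when clamped
- crank_grip (a point): grip point on the axis of the crank's black round knob (18 mm diameter, 54 long, along press x, free to spin). It is 38 mm out from the 8 mm thick, 14 wide crank arm; the knob goes on 20 mm beyond it. It runs on a circle of radius 45 mm about press x -134, y 0, z 115: at crank angle q, y = -45 sin q, z = 115 + 45 cos q
- lever (a joint): press lever angle, rad; 0 = home, up against its stop (spring returned); grows as it is pulled down toward the robot, to 1.45 at most. The ram goes down 31 mm per rad and meets the bracket at about 1.16 rad. The spring takes about 5 N at the grip at home and 9 N at the bottom
- lever_grip (a point): middle of the lever's black round grip bar, 22 mm diameter, 125 long, along press y; the lever arm is at its inner end, 73 mm away. It runs on an arc of radius 160 mm about the axis along press y through x -20, z 235: at lever angle q, x = -20 - 160 cos(0.70 - q), y 213, z = 235 + 160 sin(0.70 - q)
- bracket: aluminium block standing loose in the vise, 30 (x, between the jaws) x 44 x 42 mm high with a boss of 20 mm diameter, 10 mm high, on top. Origin: centre of the underside.
- jaw: sliding vise jaw, steel, 24 x 70 x 36 mm, moved by the crank. Origin: centre of the underside, 12 mm behind its clamping face (+x face).
- fixed_jaw: fixed vise jaw, steel, 20 x 70 x 36 mm, part of the press. Origin: centre of the underside; its clamping face is the -x face, at press x 15.
- ram: round steel press ram, 26 mm diameter, driven down by the lever. Origin: centre of its lower face, 183 mm above the bench at home.
- cup: bystander: yellow cup, 76 mm diameter, 100 mm high, standing beside the press. Origin: centre of the underside.
- can: bystander: white bottle with black cap, 64 mm diameter, 170 mm high, standing on the other side of the press. Origin: centre of the underside.
- wrench: bystander: steel wrench lying on the bench between robot and press. Origin about its middle.

How it is judged:
On the way, in this order (a step that is already met when the one before it is completed fails the run):
1. the bracket is clamped firmly and squarely between the jaws, the lever still up (contact force between jaw and bracket above 8 N and contact force between fixed_jaw and bracket above 6 N and angle between the x axis of bracket and the x axis of press, either way round below 0.04 rad and angle between bracket's own z axis and vertical below 0.05 rad and value of joint lever below 0.3 rad), for 0.2 s.
2. the ram is pressed firmly on the clamped bracket with the lever (contact force between jaw and bracket above 8 N and contact force between ram and bracket above 12 N), for 0.3 s.
3. the lever is back at its home stop (value of joint lever below 0.05 rad), for 0.1 s.
At the end, for the whole second after the job is handed in: The bracket stands clamped between both jaws (over 8 N from the sliding jaw, over 6 N on the fixed jaw), square to them within 0.04 rad and upright within 0.05 rad, at rest; the lever is within 0.05 rad of its home stop (contact force between jaw and bracket above 8 N and contact force between fixed_jaw and bracket above 6 N and angle between the x axis of bracket and the x axis of press, either way round below 0.04 rad and angle between bracket's own z axis and vertical below 0.05 rad and value of joint lever below 0.05 rad and linear speed of bracket below 0.02 m/s); the robot touches nothing.
It fails at once if the lever flies back up (faster than 1.6 rad/s, 0.26 m/s at the grip) (velocity of joint lever below -1.6 rad/s).
It fails at once if the cup is disturbed (moved over 25 mm, or tipped) (distance of cup from where it was at the start of the episode above 0.025 m or angle between cup's own z axis and vertical above 0.35 rad).
It fails at once if the bottle is disturbed (moved over 25 mm, or tipped) (distance of can from where it was at the start of the episode above 0.025 m or angle between can's own z axis and vertical above 0.35 rad).
It fails at once if the wrench is disturbed (moved over 25 mm) (distance of wrench from where it was at the start of the episode above 0.025 m).
It also fails if it takes over 70 s, if anything falls off the work surface, if the arm or the gripper's body presses on something with over 40 N, if the wrist force passes 120 N, or if a joint passes its speed limit or range.

ROBOT

A 7-joint arm with a two-finger parallel gripper is mounted at the origin on the work surface. World frame = base frame: x ahead of the robot, y to its left, z up, the work surface at z = 0. Lengths are in m, angles in rad, forces in N, time in s.
With the tool pointing down it reaches from about 0.375 to 0.925 m from the base axis. Payload 3.1 kg.
Tool frame: the origin (TCP) lies at the very end of the fingers, on their centre line; the grasp point (between the pads) lies 19 mm behind it (env.grip_depth is the distance from the TCP to the grasp point, in m); z points along the fingers, y is the line along which they close (so a half turn about z gives the same grasp; the last joint's range is limited). The gripper opens to 85 mm and grips with 20 to 120 N. Pads are 22 mm wide; open, the fingers measure 114 mm over their backs; the gripper's body (76 mm by 85 mm) begins 54 mm behind the grasp point. The pads swing forward as they close: fully open they stand 13 mm farther back than shut.
Start: joints at [1.148, 0.383, 0.044, 1.598, -0.018, 1.161, -0.05], TCP at [0.207, -0.616, 0.231] pointing down, gripper open.
Joint ranges: [-2.61, 2.61], [-0.41, 2.15], [-1.48, 1.57], [0, 2.5], [-1.57, 4.71], [0.05, 1.97], [-2.85, 2.85]. Speed limits (rad/s): [2.79, 2.79, 3.14, 3.14, 3.14, 3.14, 3.14].

INTERFACE

Orientations are given as [roll, pitch, yaw] about the fixed x, y, z axes, in that order (R = Rz(yaw) Ry(pitch) Rx(roll)).
In Python, from plant import env, optics, order gives the robot as it stands.
- The arm moves only by the tool carry_out, never from a script. Its argument "rows" is a list of rows, each an object of numbers: "jaw": the opening, from 0 (shut) to 1 (fully open); "x", "y", "z": the shift along the tool's x, y, z in cm; "twist": the turn about the tool's z in rad. A call has exactly 8 rows; each row is the pose to reach, as a shift and turn from the pose commanded when the call began, along the tool's axes at that moment; what a row does not reach only later rows make up. A row lasts 1/8 s, in which the tool goes at most 62.5 mm and 10.7 degrees, less where a joint would pass 70% of its speed; a pose out of reach is approached as far as the arm can. A call with a gripper value outside its range is refused whole. The fingers move at their own pace and stop on an object; "newtons" is the grip in N (left out, the last holds). Time passes only in rows, so rows that repeat a pose let the fingers close, or fill a call up. It gives the time, the measured TCP pose, the force, the opening and the grip force at its end, in the units of the state.
- env.sense(): the state, without advancing time (a new reading comes with each control period).
- optics.read_camera(name): name is "side" or "top"; returns a dict with "color" (480x640x3 uint8, blue, green, red), "K" (3x3 intrinsics, pixels), "R" (3x3) and "t" (3): a world point X has camera coordinates R X + t. Camera axes: x right, y down, z forward; pixel columns grow to the right and rows downward; lengths in m; the calibration is good to about 2 mm. A picture is of the moment at which its call begins. There is no depth.
- order.sign_off(): hands the job in; it is judged then, once.
The state is a dict: "time": time; "q": joint angles; "qd": joint speeds; "effort": joint torques, N m; "position": TCP position; "tcp_rot": TCP orientation; "wrist_force": force on the tool from outside, world axes, zero at the start; "moment": the same for the moment, N m; "grip_width": opening from 0.0 (shut) to 1.0 (fully open); "grasp_force": force on a finger pad.
Only numpy, scipy, OpenCV 4.12 (cv2) and the standard library are available. Lean on these libraries where they do the work, as an engineer would, in place of code of your own. Each camera call takes 0.05 s, during which the arm holds its last target. There are 200 camera calls.

## Working session

There is one attempt and no reset: what is moved stays moved. The work goes in short steps, Python scripts to look and compute and a tool call to move; the robot and the scene stay as the last step left them, time stands still between calls to the robot, and variables do not carry over. Pictures are saved under pics/ and viewed, at most 10 in all, crops included, and the job is handed in when it is done.

Besides the shell and the picture viewer there is one more tool, called after ">>>" as name(argument=value, ...), one argument or row to a line, values as JSON. carry_out: Moves the arm, as the interface text tells. Its arguments: {"type":"object","properties":{"rows":{"type":"array","items":{"type":"object","properties":{"jaw":{"type":"number"},"x":{"type":"number"},"y":{"type":"number"},"z":{"type":"number"},"twist":{"type":"number"}}}},"newtons":{"type":"number"}},"required":["rows"]}

```bash
ls; mkdir -p pics; python3 - <<'E'
from plant import env, optics, order
import cv2
print(env.sense()); print(env.grip_depth)
for n in("side","top"):
    d=optics.read_camera(n); cv2.imwrite(f"pics/{n}0.png",d["color"]); print(n,d["K"],d["R"],d["t"])
E
```

```text
pics
{'time': 0.0, 'q': array([ 1.14821374,  0.38386063,  0.04384638,  1.59959957, -0.01786415,
        1.16115804, -0.04988679]), 'qd': array([-0.00042022,  0.00011582,  0.00065529, -0.00091084, -0.00049644,
        0.0006459 ,  0.00089451]), 'effort': array([-4.87088328e-04, -4.33453381e+01,  1.02445219e+00, -2.49513155e+01,
        1.05755869e-02,  1.13459214e-02, -6.05153389e-06]), 'position': array([ 0.20709254, -0.61513241,  0.22985893]), 'tcp_rot': array([-3.13896551e+00,  1.80071333e-04,  3.24878176e-01]), 'wrist_force': array([ 0.30387259,  0.17126087, -0.06269024]), 'moment': array([-0.00677236,  0.00492387,  0.03510317]), 'grasp_force': 0.0, 'grip_width': 1.0000223008351021}
0.0187
side [[438.41818453   0.         315.97583915]
 [  0.         438.41818453 234.95128624]
 [  0.           0.           1.        ]] [[ 0.91299983 -0.40795865 -0.00102492]
 [-0.39126334 -0.87491931 -0.285358  ]
 [ 0.11551754  0.26093282 -0.95842045]] [-0.58773322  0.30129889  1.08668659]
top [[521.9560209    0.         313.28816452]
 [  0.         521.9560209  234.22319392]
 [  0.           0.           1.        ]] [[ 0.02265566 -0.99966662 -0.01238412]
 [-0.98678152 -0.02037197 -0.16077072]
 [ 0.16046483  0.01586278 -0.98691408]] [-0.00397518  0.65979027  1.12171516]
```

View pics/side0.png

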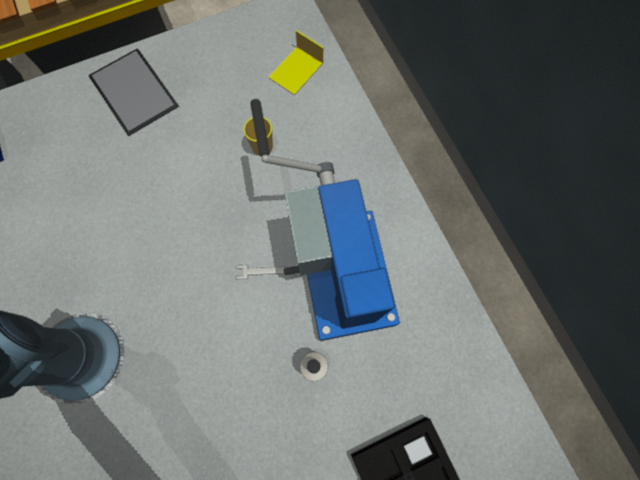

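View pics/top0.png

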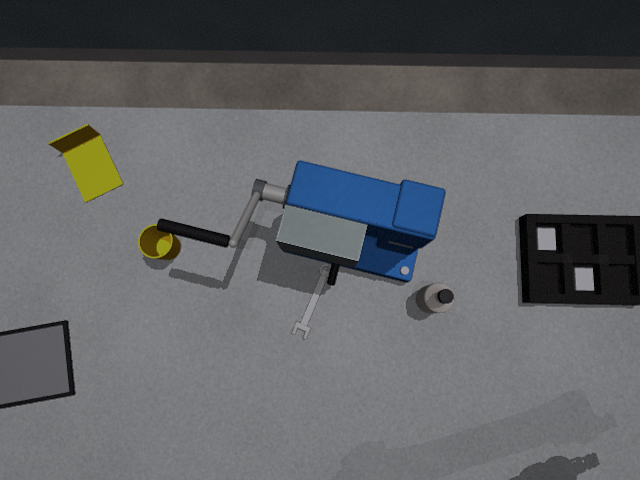

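Both views look from above: blue press centre, the lever's black bar at left in top (160,225)–(231,240), the guard's front corners at (278,241),(360,261), and the crank knob peeking out near (332,280). The cup is at (157,243) under the lever end, the bottle at (438,297) and the wrench at (302,330)–(325,270). Next I fit the press pose.

```bash
cat > h.py <<'E'
import numpy as np
from plant import env, optics, order
from scipy.spatial.transform import Rotation as Ro
from scipy.optimize import least_squares
def cam(n):
    d=optics.read_camera(n); return d
def proj(d,X):
    c=d["R"]@np.asarray(X)+d["t"]; p=d["K"]@c; return p[:2]/p[2]
def P2W(p,X):
    return Ro.from_euler('z',p[2]).apply(np.asarray(X)/1000.)+[p[0],p[1],0]
E
python3 - <<'E'
from h import *
import cv2
T=cam("top");S=cam("side")
obs=[(T,(35,75,315),(299,162)),(T,(-117,75,310),(278,241)),(T,(-117,-75,310),(360,261)),(T,(-100,-210,50),(412,279)),
(T,(-142.4,150.5,338),(231,240)),(T,(-142.4,275.5,338),(160,225)),
(S,(-50,75,315),(320,189)),(S,(35,75,315),(357,180)),(S,(-100,-210,50),(321,339)),(S,(100,-210,50),(399,323)),(S,(-117,75,310),(288,194)),(S,(-117,-75,310),(299,262))]
f=lambda p:np.concatenate([proj(d,P2W(p,X))-u for d,X,u in obs])
r=least_squares(f,[.6,-.1,-.2],loss='soft_l1');print(r.x);print(r.fun if 0 else f(r.x).reshape(-1,2).round(1))
for q in np.arange(0,6.3,.4):
    k=lambda x:P2W(r.x,(x,-45*np.sin(q),115+45*np.cos(q)))
    print(round(q,1),[proj(d,k(x)).round() for d in(T,S) for x in(-154,-134)])
for n,d,c in(("t",T,(300,230,380,310)),("s",S,(260,240,340,300))):
    im=d["color"][c[1]:c[3],c[0]:c[2]]; cv2.imwrite(f"pics/crop_{n}.png",cv2.resize(im,None,fx=7,fy=7,interpolation=cv2.INTER_CUBIC))
def onplane(d,u,z):
    ray=d["R"].T@np.linalg.solve(d["K"],[*u,1]);o=-d["R"].T@d["t"];return o+ray*(z-o[2])/ray[2]
for n,u,z in(("cup",(157,240),.1),("can",(445,296),.17),("w1",(302,332),0),("w2",(325,268),0)): print(n,onplane(T,u,z).round(3))
E
```

```text
[ 0.70384084 -0.03065109 -0.21827824]
[[-0.1 -3.8]
 [-0.1 -0.7]
 [ 1.5 -0.4]
 [ 1.3  1.5]
 [-1.2  1.8]
 [-0.5 -0.3]
 [-2.5 -3.1]
 [ 1.9 -1.9]
 [-0.2  2.6]
 [ 2.8  1.5]
 [-3.3 -0.8]
 [-0.1  3. ]]
0.0 [array([315., 278.]), array([318., 268.]), array([279., 251.]), array([288., 249.])]
0.4 [array([324., 280.]), array([326., 270.]), array([281., 259.]), array([289., 257.])]
0.8 [array([331., 282.]), array([333., 273.]), array([282., 266.]), array([291., 264.])]
1.2 [array([335., 284.]), array([337., 274.]), array([283., 271.]), array([292., 270.])]
1.6 [array([336., 285.]), array([338., 275.]), array([284., 274.]), array([293., 273.])]
2.0 [array([334., 285.]), array([336., 276.]), array([284., 274.]), array([293., 272.])]
2.4 [array([329., 284.]), array([331., 275.]), array([284., 271.]), array([292., 269.])]
2.8 [array([322., 283.]), array([324., 274.]), array([283., 266.]), array([291., 264.])]
3.2 [array([314., 281.]), array([317., 272.]), array([282., 259.]), array([290., 258.])]
3.6 [array([307., 279.]), array([309., 270.]), array([281., 252.]), array([289., 250.])]
4.0 [array([300., 277.]), array([302., 268.]), array([279., 246.]), array([287., 244.])]
4.4 [array([296., 275.]), array([298., 266.]), array([278., 240.]), array([286., 239.])]
4.8 [array([295., 274.]), array([297., 265.]), array([277., 238.]), array([286., 236.])]
5.2 [array([297., 274.]), array([299., 265.]), array([277., 238.]), array([285., 236.])]
5.6 [array([302., 275.]), array([304., 265.]), array([277., 241.]), array([286., 239.])]
6.0 [array([309., 276.]), array([312., 267.]), array([278., 246.]), array([287., 244.])]
cup [0.632 0.348 0.1  ]
can [ 0.522 -0.255  0.17 ]
w1 [0.441 0.032 0.   ]
w2 [ 0.589 -0.018  0.   ]
```

View pics/crop_t.png

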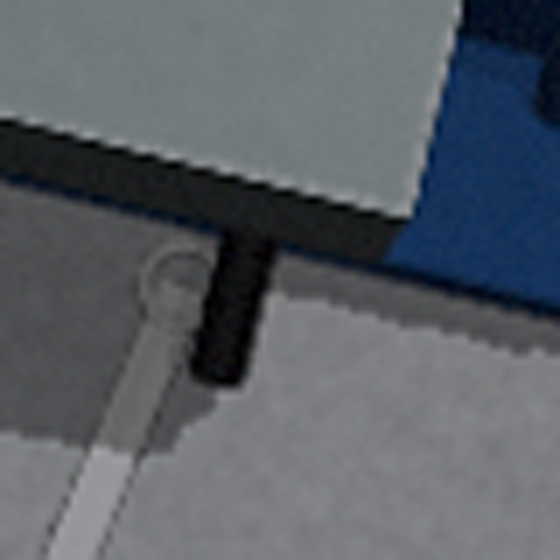

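The top crop shows the knob tip at full-image (331,284.5), so q is about 0.8 or 2.3. The side crop should decide which.

View pics/crop_s.png

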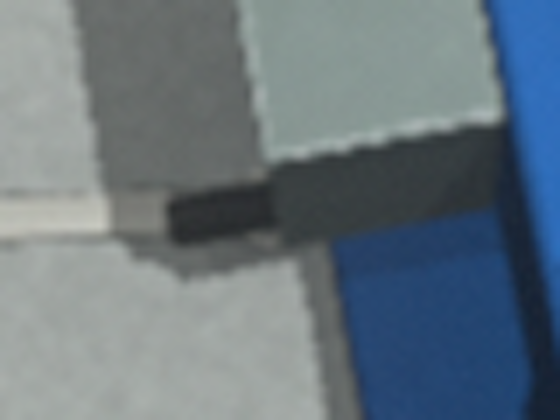

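```bash
python3 - <<'E'
from h import *
T=cam("top");S=cam("side")
obs=[(T,(-117,75,310),(278,241)),(T,(-117,-75,310),(358.3,261.7)),(T,(-117,-75,190),(355.2,267.8)),
(T,(-142.4,150.5,338),(231,240)),(T,(-142.4,275.5,338),(160,225)),
(S,(-100,-210,50),(321,339)),(S,(100,-210,50),(399,323)),(S,(-117,75,310),(287,194)),(S,(-117,-75,310),(298.3,262.9)),(S,(-117,-75,190),(300,275))]
K=lambda p:(-154,-45*np.sin(p[3]),115+45*np.cos(p[3]))
f=lambda p:np.concatenate([proj(d,P2W(p,X)+[0,0,0])-u for d,X,u in obs]+[proj(d,P2W(p,K(p)))-u for d,u in((T,(331.2,284.3)),(S,(284.6,271.7)))])
for q0 in(.8,2.3):
    r=least_squares(f,[.7,-.03,-.22,q0],loss='soft_l1');print(r.x,r.cost);print(f(r.x).reshape(-1,2).round(1).tolist())
for d in(T,S):print(-d["R"].T@d["t"])
E
```

```text
[ 0.70375691 -0.02840218 -0.22101168  1.31101178] 16.83001670807976
[[-1.5, -0.8], [1.7, -1.0], [0.1, -0.4], [-2.6, 1.6], [-1.9, -0.7], [-0.9, 1.7], [2.2, 0.8], [-2.7, -1.9], [-0.0, 0.9], [0.5, 1.1], [3.2, -0.3], [-1.4, -0.3]]
[ 0.7038724  -0.02871179 -0.22048884  2.18934592] 13.961667735279361
[[-1.3, -0.8], [1.9, -1.1], [0.3, -0.4], [-2.4, 1.6], [-1.7, -0.7], [-0.8, 1.8], [2.3, 0.9], [-2.6, -1.8], [0.1, 1.0], [0.6, 1.2], [-0.2, 0.1], [-0.6, 0.4]]
[ 0.47116307 -0.00832614  1.21306222]
[ 0.52895618 -0.25971083  1.12687832]
```

```bash
python3 - <<'E'
from h import *
import cv2
p=[.7038,-.0286,-.2207]
out=[]
for n,c in(("top",(150,150,450,300)),("side",(240,90,420,350))):
    d=cam(n);s=2.6 if n=="top" else 2.3
    im=d["color"][c[1]:c[3],c[0]:c[2]]; im=cv2.resize(im,None,fx=s,fy=s,interpolation=cv2.INTER_CUBIC)
    im=cv2.convertScaleAbs(im,alpha=1.5)
    px=lambda X:tuple(int(v) for v in (proj(d,P2W(p,X))-c[:2]+.5)*s)
    def loop(L,col):
        for a,b in zip(L,L[1:]+L[:1]): cv2.line(im,px(a),px(b),col,1,cv2.LINE_AA)
    box=lambda x0,x1,y0,y1,z:[(x0,y0,z),(x1,y0,z),(x1,y1,z),(x0,y1,z)]
    loop(box(-50,35,-195,75,315),(0,0,255));loop(box(-117,-50,-75,75,310),(0,255,0));loop(box(-117,-50,-75,75,190),(0,255,255))
    loop(box(-100,100,-210,90,50),(255,0,255))
    loop([(-142.4,150.5,338),(-142.4,275.5,338)],(255,255,0))
    for q,col in((.8,(0,255,0)),(1.3,(0,128,255)),(2.2,(0,0,255))): loop([(x,-45*np.sin(q),115+45*np.cos(q)) for x in(-154,-100)],col)
    out.append(im)
cv2.imwrite("pics/ov_t.png",out[0]);cv2.imwrite("pics/ov_s.png",out[1])
E
```

```text
(no output)
```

View pics/ov_t.png

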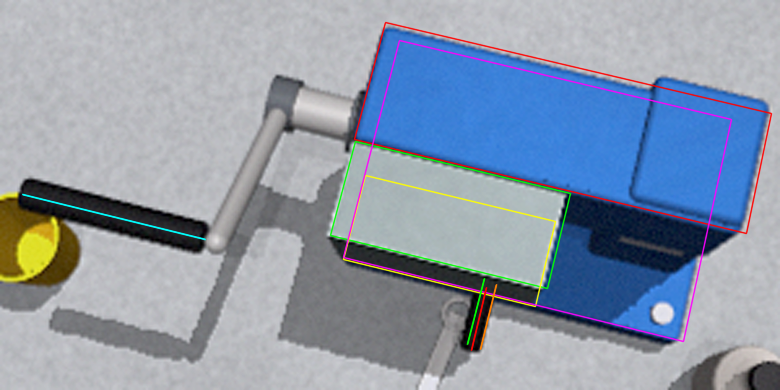

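View pics/ov_s.png

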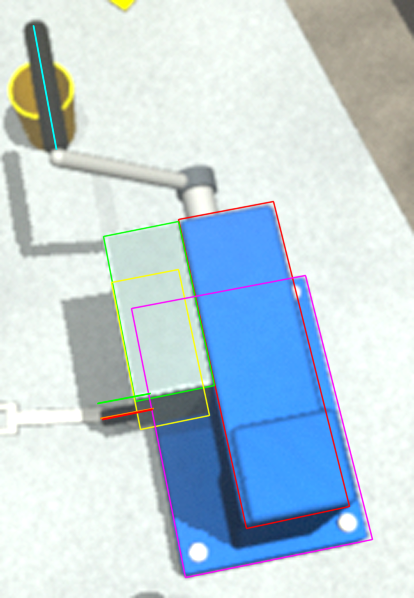

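The model overlay fits well: press pose (0.704, -0.029, yaw -0.221). The red line for q≈2.2 lies on the knob in both views. The moves can't tilt the tool, so I'll keep it upright in front of the guard and pinch only the knob's outer end. Now for the moves.

```bash
cat >> h.py <<'E'
p=[.7038,-.0286,-.2207]
def shift(X,yaw=None,world=False):
    """target: press mm (or world m); prints tool-axis shift in cm and twist"""
    s=env.sense(); R=Ro.from_euler('xyz',s["tcp_rot"])
    W=np.array(X) if world else P2W(p,X)
    d=R.inv().apply(W-s["position"])*100
    yaw=p[2] if yaw is None else yaw
    print("W",W.round(3),"shift cm",d.round(2),"twist",round(s["tcp_rot"][2]-yaw,3))
def st():
    s=env.sense(); w=s["position"]-[p[0],p[1],0]
    print("t",s["time"],"press mm",(Ro.from_euler('z',-p[2]).apply(w)*1000).round(1),"rot",s["tcp_rot"].round(3),"F",Ro.from_euler('z',-p[2]).apply(s["wrist_force"]).round(1),"q",s["q"].round(2),"grip",round(s["grip_width"],3),s["grasp_force"])
E
python3 - <<'E'
from h import *
shift((.36,-.22,.24),world=True)
shift((-175,-37,240))
E
```

```text
W [ 0.36 -0.22  0.24] shift cm [ 27.1  -32.65  -0.88] twist 0.546
W [ 0.525 -0.026  0.24 ] shift cm [ 48.91 -45.73  -0.88] twist 0.546
```

>>> carry_out(
  rows=[
    {"x": 3.4, "y": -4.1, "z": -0.1, "twist": 0.07, "jaw": 1},
    {"x": 6.8, "y": -8.2, "z": -0.2, "twist": 0.14, "jaw": 1},
    {"x": 10.2, "y": -12.3, "z": -0.3, "twist": 0.21, "jaw": 1},
    {"x": 13.6, "y": -16.3, "z": -0.4, "twist": 0.28, "jaw": 1},
    {"x": 17, "y": -20.4, "z": -0.5, "twist": 0.35, "jaw": 1},
    {"x": 20.4, "y": -24.5, "z": -0.6, "twist": 0.42, "jaw": 1},
    {"x": 23.8, "y": -28.6, "z": -0.8, "twist": 0.49, "jaw": 1},
    {"x": 27.1, "y": -32.7, "z": -0.9, "twist": 0.546, "jaw": 1},
  ],
)

```text
time: 1.4
position: [0.3606, -0.2181, 0.2408]
tcp_rot: [3.141, -0.002, -0.223]
wrist_force: [0.7, 0.0, 0.0]
grip_width: 1.0
grasp_force: 0.0
```

```bash
python3 - <<'E'
from h import *
st()
shift((-190,-37,240)); shift((-170,-37,240)); shift((-170,-37,160))
E
```

```text
t 1.4 press mm [-293.4 -260.   240.8] rot [ 3.141e+00 -2.000e-03 -2.230e-01] F [0.7 0.2 0. ] q [ 0.69 -0.06 -0.24  2.09 -0.02  1.1  -1.33] grip 1.0 0.0
W [ 0.51  -0.023  0.24 ] shift cm [ 10.29 -22.32   0.08] twist -0.002
W [ 0.53  -0.027  0.24 ] shift cm [ 12.29 -22.33   0.09] twist -0.002
W [ 0.53  -0.027  0.16 ] shift cm [ 12.28 -22.33   8.09] twist -0.002
```

>>> carry_out(
  rows=[
    {"x": 2, "y": -4.5, "z": 0, "jaw": 1},
    {"x": 4, "y": -9, "z": 0, "jaw": 1},
    {"x": 6, "y": -13.5, "z": 0, "jaw": 1},
    {"x": 8.2, "y": -18, "z": 0, "jaw": 1},
    {"x": 10.5, "y": -22.3, "z": 0, "jaw": 1},
    {"x": 12.3, "y": -22.3, "z": 0, "jaw": 1},
    {"x": 12.3, "y": -22.3, "z": 0, "jaw": 1},
    {"x": 12.3, "y": -22.3, "z": 0, "jaw": 1},
  ],
)

```text
invalid input at $.rows[0]: expected keys jaw, x, y, z, twist
```

```bash
python3 - <<'E'
from h import *
import cv2
st()
shift((-170,-37,130)); shift((-157,-37,75))
out=[]
for n,c in(("top",(200,150,400,300)),("side",(190,150,350,300))):
    im=cam(n)["color"][c[1]:c[3],c[0]:c[2]]; im=cv2.resize(im,(400,int(400*im.shape[0]/im.shape[1])),interpolation=cv2.INTER_CUBIC)
    out.append(cv2.copyMakeBorder(cv2.convertScaleAbs(im,alpha=1.5),0,400-im.shape[0],0,0,0))
cv2.imwrite("pics/pre.png",np.hstack(out))
E
```

```text
t 1.4 press mm [-293.4 -260.   240.8] rot [ 3.141e+00 -2.000e-03 -2.230e-01] F [0.7 0.2 0. ] q [ 0.69 -0.06 -0.24  2.09 -0.02  1.1  -1.33] grip 1.0 0.0
W [ 0.53  -0.027  0.13 ] shift cm [ 12.27 -22.34  11.09] twist -0.002
W [ 0.543 -0.03   0.075] shift cm [ 13.56 -22.34  16.59] twist -0.002
```

View pics/pre.png

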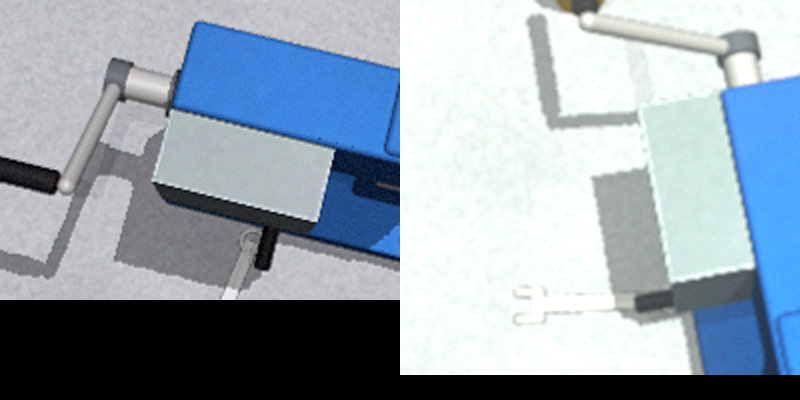

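The move was refused because the twist key was missing, so this picture only shows the unchanged scene with the knob still at the guard's right. I'll send it again with all the keys.

>>> carry_out(
  rows=[
    {"x": 2, "y": -4.5, "z": 0, "jaw": 1, "twist": 0},
    {"x": 4, "y": -9, "z": 0, "jaw": 1, "twist": 0},
    {"x": 6, "y": -13.5, "z": 0, "jaw": 1, "twist": 0},
    {"x": 8.2, "y": -18, "z": 0, "jaw": 1, "twist": 0},
    {"x": 10.5, "y": -22.3, "z": 0, "jaw": 1, "twist": 0},
    {"x": 12.3, "y": -22.3, "z": 2, "jaw": 1, "twist": 0},
    {"x": 12.3, "y": -22.3, "z": 4, "jaw": 1, "twist": 0},
    {"x": 12.3, "y": -22.3, "z": 4, "jaw": 1, "twist": 0},
  ],
)

```text
time: 2.5
position: [0.5274, -0.0298, 0.1984]
tcp_rot: [3.141, 0.004, -0.222]
wrist_force: [1.1, 0.2, 0.2]
grip_width: 1.004
grasp_force: 0.0
```

```bash
python3 - <<'E'
from h import *
import cv2
st()
shift((-157,-37,75))
out=[]
for n,c in(("top",(200,150,400,300)),("side",(190,150,350,300))):
    im=cam(n)["color"][c[1]:c[3],c[0]:c[2]]; im=cv2.resize(im,(400,int(400*im.shape[0]/im.shape[1])),interpolation=cv2.INTER_CUBIC)
    out.append(cv2.copyMakeBorder(cv2.convertScaleAbs(im,alpha=1.5),0,400-im.shape[0],0,0,0))
cv2.imwrite("pics/pre2.png",np.hstack(out))
E
```

```text
t 2.5 press mm [-171.9  -39.8  198.4] rot [ 3.141  0.004 -0.222] F [1.  0.4 0.2] q [ 0.41  0.23 -0.48  1.9   0.12  1.05 -1.91] grip 1.004 0.0
W [ 0.543 -0.03   0.075] shift cm [ 1.54 -0.29 12.34] twist -0.001
```

View pics/pre2.png

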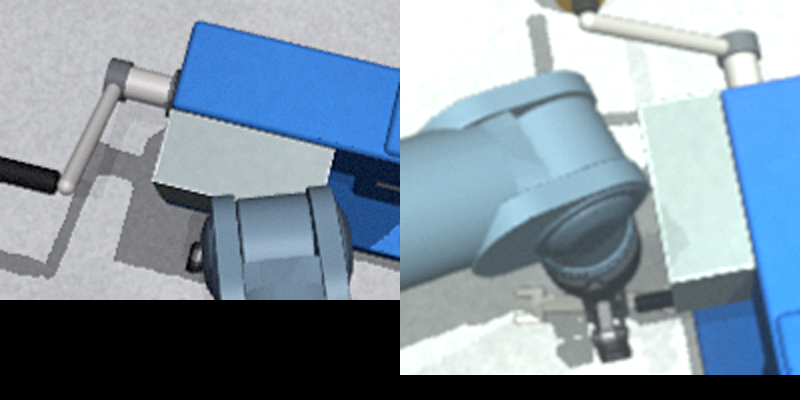

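```bash
python3 - <<'E'
from h import *
def pl(d,u,z):
    ray=d["R"].T@np.linalg.solve(d["K"],[*u,1]);o=-d["R"].T@d["t"];w=o+ray*(z-o[2])/ray[2]
    return (Ro.from_euler('z',-p[2]).apply(w-[p[0],p[1],0])*1000).round()
S=cam("side");T=cam("top")
for z in(.3,.35,.4,.45,.5): print(z,"side edge low",pl(S,(288,222),z),"up",pl(S,(278,185),z),"top",pl(T,(317,247),z),pl(T,(363,244),z))
E
```

```text
0.3 side edge low [-121.   15.  300.] up [-127.   97.  300.] top [-110.    4.  300.] [-86. -74. 300.]
0.35 side edge low [-121.   -2.  350.] up [-126.   75.  350.] top [-117.    2.  350.] [-94. -71. 350.]
0.4 side edge low [-121.  -19.  400.] up [-126.   53.  400.] top [-124.   -0.  400.] [-102.  -69.  400.]
0.45 side edge low [-121.  -36.  450.] up [-126.   32.  450.] top [-130.   -2.  450.] [-110.  -67.  450.]
0.5 side edge low [-121.  -52.  500.] up [-125.   10.  500.] top [-137.   -4.  500.] [-118.  -64.  500.]
```

The picture shows the wrist standing just clear of the guard and the fingers in front of the knob. The wrist knuckle looks to be about 0.3 m above the TCP, so it should clear the guard top, and the gripper body sets the limit. I'll lower in front of the knob and then check.

>>> carry_out(
  rows=[
    {"x": 0, "y": 0, "z": 2, "jaw": 1, "twist": 0},
    {"x": 0, "y": 0, "z": 4, "jaw": 1, "twist": 0},
    {"x": 0, "y": 0, "z": 6, "jaw": 1, "twist": 0},
    {"x": 0, "y": 0, "z": 8, "jaw": 1, "twist": 0},
    {"x": 0, "y": 0, "z": 10, "jaw": 1, "twist": 0},
    {"x": 0, "y": 0, "z": 12, "jaw": 1, "twist": 0},
    {"x": 0, "y": 0, "z": 12, "jaw": 1, "twist": 0},
    {"x": 0, "y": 0, "z": 12, "jaw": 1, "twist": 0},
  ],
)

```text
time: 3.7
position: [0.5299, -0.0291, 0.0816]
tcp_rot: [-3.141, -0.002, -0.221]
wrist_force: [-0.3, -0.1, -0.0]
grip_width: 1.0
grasp_force: 0.0
```

```bash
python3 - <<'E'
from h import *
st()
E
```

```text
t 3.7 press mm [-169.6  -38.6   81.6] rot [-3.141e+00 -2.000e-03 -2.210e-01] F [-0.3 -0.1 -0. ] q [ 0.36  0.39 -0.44  1.98  0.23  0.81 -2.  ] grip 1.0 0.0
```

>>> carry_out(
  rows=[
    {"x": 0.3, "y": 0, "z": 0, "jaw": 1, "twist": 0},
    {"x": 0.5, "y": 0, "z": 0, "jaw": 1, "twist": 0},
    {"x": 0.7, "y": 0, "z": 0, "jaw": 1, "twist": 0},
    {"x": 0.8, "y": 0, "z": 0, "jaw": 1, "twist": 0},
    {"x": 0.9, "y": 0, "z": 0, "jaw": 1, "twist": 0},
    {"x": 1.0, "y": 0, "z": 0, "jaw": 1, "twist": 0},
    {"x": 1.0, "y": 0, "z": 0, "jaw": 1, "twist": 0},
    {"x": 1.0, "y": 0, "z": 0, "jaw": 1, "twist": 0},
  ],
)

```text
time: 4.7
position: [0.5385, -0.0312, 0.0803]
tcp_rot: [-3.142, 0.0, -0.221]
wrist_force: [-0.6, 0.3, 0.4]
grip_width: 0.998
grasp_force: 0.0
```

```bash
python3 - <<'E'
from h import *
st()
E
```

```text
t 4.7 press mm [-160.7  -38.7   80.3] rot [-3.142  0.    -0.221] F [-0.7  0.2  0.4] q [ 0.36  0.41 -0.44  1.96  0.23  0.82 -2.  ] grip 0.998 0.0
```

>>> carry_out(
  rows=[
    {"x": 0.1, "y": 0, "z": 0, "jaw": 1, "twist": 0},
    {"x": 0.2, "y": 0, "z": 0, "jaw": 1, "twist": 0},
    {"x": 0.3, "y": 0, "z": 0, "jaw": 1, "twist": 0},
    {"x": 0.4, "y": 0, "z": 0, "jaw": 1, "twist": 0},
    {"x": 0.4, "y": 0, "z": 0, "jaw": 1, "twist": 0},
    {"x": 0.4, "y": 0, "z": 0, "jaw": 1, "twist": 0},
    {"x": 0.4, "y": 0, "z": 0, "jaw": 1, "twist": 0},
    {"x": 0.4, "y": 0, "z": 0, "jaw": 1, "twist": 0},
  ],
)

```text
time: 5.7
position: [0.5425, -0.0321, 0.0803]
tcp_rot: [3.142, -0.0, -0.221]
wrist_force: [0.3, -0.7, 0.8]
grip_width: 0.993
grasp_force: 0.0
```

```bash
python3 - <<'E'
from h import *
st()
E
```

```text
t 5.7 press mm [-156.6  -38.7   80.3] rot [ 3.142 -0.    -0.221] F [ 0.4 -0.7  0.8] q [ 0.36  0.41 -0.44  1.95  0.23  0.83 -2.  ] grip 0.993 0.0
```

>>> carry_out(
  newtons=40,
  rows=[
    {"x": 0, "y": 0, "z": 0, "jaw": 0.5, "twist": 0},
    {"x": 0, "y": 0, "z": 0, "jaw": 0.3, "twist": 0},
    {"x": 0, "y": 0, "z": 0, "jaw": 0.1, "twist": 0},
    {"x": 0, "y": 0, "z": 0, "jaw": 0.1, "twist": 0},
    {"x": 0, "y": 0, "z": 0, "jaw": 0.1, "twist": 0},
    {"x": 0, "y": 0, "z": 0, "jaw": 0.1, "twist": 0},
    {"x": 0, "y": 0, "z": 0, "jaw": 0.1, "twist": 0},
    {"x": 0, "y": 0, "z": 0, "jaw": 0.1, "twist": 0},
  ],
)

```text
time: 6.7
position: [0.5432, -0.0292, 0.0808]
tcp_rot: [-3.138, -0.001, -0.219]
wrist_force: [0.2, 5.7, 1.1]
grip_width: 0.185
grasp_force: 39.0
```

```bash
python3 - <<'E'
from h import *
st()
E
```

```text
t 6.7 press mm [-156.5  -35.8   80.8] rot [-3.138e+00 -1.000e-03 -2.190e-01] F [-1.1  5.6  1.1] q [ 0.36  0.41 -0.44  1.95  0.23  0.82 -2.  ] grip 0.185 38.968743681907654
```

The knob is gripped at press y -35.8, so q≈2.21. I'll compute the circle path.

```bash
cat >> h.py <<'E'
def arc(q0,q1,y0,n=8,dz=0,hold=1):
    """rows from commanded tcp y0 (mm press), knob at q0, to q1"""
    for q in list(np.linspace(q0,q1,n-hold+1)[1:]): print(round(q,2),"y",round(4.5*np.sin(q)+y0/10,2),"z",round(-4.5*np.cos(q)+4.5*np.cos(q0),2))
E
python3 - <<'E'
from h import *
arc(2.21,3.15,-38.7)
E
```

```text
2.34 y -0.65 z 0.46
2.48 y -1.1 z 0.86
2.61 y -1.6 z 1.2
2.75 y -2.14 z 1.47
2.88 y -2.71 z 1.66
3.02 y -3.31 z 1.78
3.15 y -3.91 z 1.82
```

>>> carry_out(
  rows=[
    {"x": 0, "y": -0.65, "z": 0.46, "jaw": 0.1, "twist": 0},
    {"x": 0, "y": -1.1, "z": 0.86, "jaw": 0.1, "twist": 0},
    {"x": 0, "y": -1.6, "z": 1.2, "jaw": 0.1, "twist": 0},
    {"x": 0, "y": -2.14, "z": 1.47, "jaw": 0.1, "twist": 0},
    {"x": 0, "y": -2.71, "z": 1.66, "jaw": 0.1, "twist": 0},
    {"x": 0, "y": -3.31, "z": 1.78, "jaw": 0.1, "twist": 0},
    {"x": 0, "y": -3.91, "z": 1.82, "jaw": 0.1, "twist": 0},
    {"x": 0, "y": -3.91, "z": 1.82, "jaw": 0.1, "twist": 0},
  ],
)

```text
time: 7.7
position: [0.5499, 0.0031, 0.0589]
tcp_rot: [3.139, 0.002, -0.223]
wrist_force: [4.5, -5.3, -13.3]
grip_width: 0.182
grasp_force: 39.2
```

```bash
python3 - <<'E'
from h import *
st()
arc(3.15,4.1,0.4)
E
```

```text
t 7.7 press mm [-157.1   -2.8   58.9] rot [ 3.139e+00  2.000e-03 -2.230e-01] F [  5.6  -4.2 -13.3] q [ 0.28  0.46 -0.43  1.94  0.26  0.8  -2.09] grip 0.182 39.20652151107788
3.29 y -0.61 z -0.05
3.42 y -1.2 z -0.17
3.56 y -1.78 z -0.38
3.69 y -2.32 z -0.67
3.83 y -2.81 z -1.02
3.96 y -3.26 z -1.44
4.1 y -3.64 z -1.91
```

>>> carry_out(
  rows=[
    {"x": 0, "y": -0.6, "z": 0.25, "jaw": 0.1, "twist": 0},
    {"x": 0, "y": -1.2, "z": 0.15, "jaw": 0.1, "twist": 0},
    {"x": 0, "y": -1.78, "z": -0.1, "jaw": 0.1, "twist": 0},
    {"x": 0, "y": -2.32, "z": -0.4, "jaw": 0.1, "twist": 0},
    {"x": 0, "y": -2.81, "z": -0.75, "jaw": 0.1, "twist": 0},
    {"x": 0, "y": -3.26, "z": -1.15, "jaw": 0.1, "twist": 0},
    {"x": 0, "y": -3.64, "z": -1.65, "jaw": 0.1, "twist": 0},
    {"x": 0, "y": -3.64, "z": -1.65, "jaw": 0.1, "twist": 0},
  ],
)

```text
time: 8.7
position: [0.5605, 0.0475, 0.0797]
tcp_rot: [-3.134, -0.003, -0.217]
wrist_force: [2.4, 5.9, -3.9]
grip_width: 0.182
grasp_force: 40.3
```

```bash
python3 - <<'E'
from h import *
st()
arc(4.1,5.0,36.8)
E
```

```text
t 8.7 press mm [-156.5   42.9   79.7] rot [-3.134e+00 -3.000e-03 -2.170e-01] F [ 1.   6.3 -3.9] q [ 0.23  0.45 -0.46  1.91  0.25  0.84 -2.14] grip 0.182 40.33632159233093
4.23 y -0.3 z -0.49
4.36 y -0.54 z -1.02
4.49 y -0.7 z -1.58
4.61 y -0.8 z -2.15
4.74 y -0.82 z -2.72
4.87 y -0.76 z -3.3
5.0 y -0.64 z -3.86
```

```bash
cat >> h.py <<'E'
def arc2(q0,q1,yc,zc,n=7,lead=0):
    for q in np.linspace(q0,q1,n+1)[1:]: print(round(q,2),"y",round(-(3.9-45*np.sin(q)-yc)/10,2),"z",round(-(102+45*np.cos(q)-zc)/10,2))
E
python3 - <<'E'
from h import *
arc2(4.19,5.24,36.8,78.6)
E
```

```text
4.34 y -0.9 z -0.7
4.49 y -1.1 z -1.35
4.64 y -1.2 z -2.01
4.79 y -1.2 z -2.69
4.94 y -1.09 z -3.36
5.09 y -0.89 z -4.0
5.24 y -0.6 z -4.61
```

>>> carry_out(
  rows=[
    {"x": 0, "y": -0.9, "z": -0.7, "jaw": 0.1, "twist": 0},
    {"x": 0, "y": -1.1, "z": -1.35, "jaw": 0.1, "twist": 0},
    {"x": 0, "y": -1.2, "z": -2.01, "jaw": 0.1, "twist": 0},
    {"x": 0, "y": -1.2, "z": -2.69, "jaw": 0.1, "twist": 0},
    {"x": 0, "y": -1.09, "z": -3.36, "jaw": 0.1, "twist": 0},
    {"x": 0, "y": -0.89, "z": -4.0, "jaw": 0.1, "twist": 0},
    {"x": 0, "y": -0.6, "z": -4.61, "jaw": 0.1, "twist": 0},
    {"x": 0, "y": -0.6, "z": -4.61, "jaw": 0.1, "twist": 0},
  ],
)

```text
time: 9.7
position: [0.5605, 0.0471, 0.1257]
tcp_rot: [3.141, -0.001, -0.222]
wrist_force: [1.0, 0.3, 2.3]
grip_width: 0.18
grasp_force: 40.7
```

```bash
python3 - <<'E'
from h import *
st()
arc2(5.24,6.2,42.8,124.7)
E
```

```text
t 9.7 press mm [-156.4   42.5  125.7] rot [ 3.141e+00 -1.000e-03 -2.220e-01] F [0.9 0.5 2.3] q [ 0.24  0.38 -0.47  1.88  0.21  0.93 -2.12] grip 0.18 40.73101043701172
5.38 y 0.35 z -0.51
5.51 y 0.76 z -0.96
5.65 y 1.23 z -1.36
5.79 y 1.75 z -1.69
5.93 y 2.32 z -1.95
6.06 y 2.91 z -2.12
6.2 y 3.52 z -2.21
```

Low forces and good tracking, so I'll go on.

>>> carry_out(
  rows=[
    {"x": 0, "y": 0.35, "z": -0.51, "jaw": 0.1, "twist": 0},
    {"x": 0, "y": 0.76, "z": -0.96, "jaw": 0.1, "twist": 0},
    {"x": 0, "y": 1.23, "z": -1.36, "jaw": 0.1, "twist": 0},
    {"x": 0, "y": 1.75, "z": -1.69, "jaw": 0.1, "twist": 0},
    {"x": 0, "y": 2.32, "z": -1.95, "jaw": 0.1, "twist": 0},
    {"x": 0, "y": 2.91, "z": -2.12, "jaw": 0.1, "twist": 0},
    {"x": 0, "y": 3.52, "z": -2.21, "jaw": 0.1, "twist": 0},
    {"x": 0, "y": 3.52, "z": -2.21, "jaw": 0.1, "twist": 0},
  ],
)

```text
time: 10.7
position: [0.5524, 0.0118, 0.1469]
tcp_rot: [3.14, 0.0, -0.223]
wrist_force: [3.1, 0.3, -0.4]
grip_width: 0.187
grasp_force: 40.6
```

```bash
python3 - <<'E'
from h import *
st()
arc2(6.2,6.9,7.6,146.8,8)
E
```

```text
t 10.7 press mm [-156.6    6.2  146.9] rot [ 3.14   0.    -0.223] F [ 3.   0.9 -0.4] q [ 0.31  0.33 -0.47  1.89  0.18  0.96 -2.04] grip 0.187 40.58248579502106
6.29 y 0.39 z -0.02
6.38 y 0.78 z -0.0
6.46 y 1.17 z 0.05
6.55 y 1.56 z 0.14
6.64 y 1.93 z 0.26
6.72 y 2.29 z 0.41
6.81 y 2.64 z 0.6
6.9 y 2.97 z 0.81
```

>>> carry_out(
  rows=[
    {"x": 0, "y": 0.25, "z": 0, "jaw": 0.1, "twist": 0},
    {"x": 0, "y": 0.5, "z": 0, "jaw": 0.1, "twist": 0},
    {"x": 0, "y": 0.78, "z": 0, "jaw": 0.1, "twist": 0},
    {"x": 0, "y": 0.98, "z": 0.02, "jaw": 0.1, "twist": 0},
    {"x": 0, "y": 1.17, "z": 0.05, "jaw": 0.1, "twist": 0},
    {"x": 0, "y": 1.37, "z": 0.1, "jaw": 0.1, "twist": 0},
    {"x": 0, "y": 1.56, "z": 0.14, "jaw": 0.1, "twist": 0},
    {"x": 0, "y": 1.56, "z": 0.14, "jaw": 0.1, "twist": 0},
  ],
)

```text
time: 11.7
position: [0.5495, -0.0011, 0.1456]
tcp_rot: [-3.14, -0.0, -0.22]
wrist_force: [2.9, 3.3, -0.8]
grip_width: 0.184
grasp_force: 40.6
```

```bash
python3 - <<'E'
from h import *
st()
E
```

```text
t 11.7 press mm [-156.6   -6.9  145.6] rot [-3.14 -0.   -0.22] F [ 2.1  3.9 -0.8] q [ 0.33  0.33 -0.46  1.9   0.18  0.95 -2.01] grip 0.184 40.59905290603638
```

>>> carry_out(
  rows=[
    {"x": 0, "y": 0.2, "z": 0.05, "jaw": 0.1, "twist": 0},
    {"x": 0, "y": 0.4, "z": 0.12, "jaw": 0.1, "twist": 0},
    {"x": 0, "y": 0.6, "z": 0.2, "jaw": 0.1, "twist": 0},
    {"x": 0, "y": 0.8, "z": 0.28, "jaw": 0.1, "twist": 0},
    {"x": 0, "y": 0.8, "z": 0.28, "jaw": 0.1, "twist": 0},
    {"x": 0, "y": 0.8, "z": 0.28, "jaw": 0.1, "twist": 0},
    {"x": 0, "y": 0.8, "z": 0.28, "jaw": 0.1, "twist": 0},
    {"x": 0, "y": 0.8, "z": 0.28, "jaw": 0.1, "twist": 0},
  ],
)

```text
time: 12.7
position: [0.5488, -0.0042, 0.1444]
tcp_rot: [-3.135, -0.002, -0.217]
wrist_force: [1.6, 9.5, 5.0]
grip_width: 0.185
grasp_force: 41.1
```

```bash
python3 - <<'E'
from h import *
st()
E
```

```text
t 12.7 press mm [-156.6  -10.1  144.4] rot [-3.135e+00 -2.000e-03 -2.170e-01] F [-0.6  9.6  5. ] q [ 0.34  0.33 -0.47  1.9   0.17  0.95 -1.99] grip 0.185 41.10219955444336
```

The crank has stalled at about q 6.6 with 9.6 N at the knob, so the jaw is firm on the bracket. I'll release and back off.

>>> carry_out(
  rows=[
    {"x": 0, "y": 0, "z": 0, "jaw": 0.5, "twist": 0},
    {"x": 0, "y": 0, "z": 0, "jaw": 1, "twist": 0},
    {"x": 0, "y": 0, "z": 0, "jaw": 1, "twist": 0},
    {"x": 0, "y": 0, "z": 0, "jaw": 1, "twist": 0},
    {"x": -1, "y": 0, "z": 0, "jaw": 1, "twist": 0},
    {"x": -3, "y": 0, "z": 0, "jaw": 1, "twist": 0},
    {"x": -6, "y": 0, "z": -2, "jaw": 1, "twist": 0},
    {"x": -6, "y": 0, "z": -2, "jaw": 1, "twist": 0},
  ],
)

```text
time: 13.7
position: [0.4873, 0.0038, 0.1633]
tcp_rot: [3.14, -0.001, -0.22]
wrist_force: [0.4, 0.4, -0.3]
grip_width: 1.002
grasp_force: 0.0
```

```bash
python3 - <<'E'
from h import *
import cv2
st()
shift((-320,10,300)); shift((-300,213,420)); shift((-142,213,420))
for n in("top","side"): cv2.imwrite(f"pics/c_{n}.png",cam(n)["color"])
T=cam("top");S=cam("side")
for q in(2.2,6.5,6.6,6.7): print(q,[proj(d,P2W(p,(-154,3.9-45*np.sin(q),115+45*np.cos(q)))).round(1) for d in(T,S)])
E
```

```text
t 13.7 press mm [-218.3  -15.8  163.3] rot [ 3.14e+00 -1.00e-03 -2.20e-01] F [ 0.3  0.5 -0.3] q [ 0.36  0.19 -0.5   2.02  0.11  0.95 -1.98] grip 1.002 0.0
W [0.394 0.051 0.3  ] shift cm [-10.16  -2.57 -13.68] twist 0.001
W [0.458 0.245 0.42 ] shift cm [ -8.13 -22.86 -25.7 ] twist 0.001
W [0.612 0.21  0.42 ] shift cm [  7.67 -22.84 -25.69] twist 0.001
2.2 [array([329.1, 284. ]), array([283.6, 270.4])]
6.5 [array([316.8, 278.5]), array([279.3, 252.7])]
6.6 [array([318.9, 279. ]), array([279.7, 254.6])]
6.7 [array([320.9, 279.6]), array([280.1, 256.5])]
```

>>> carry_out(
  rows=[
    {"x": -1.5, "y": -2, "z": -3.5, "jaw": 1, "twist": -0.17},
    {"x": -3, "y": -4, "z": -7, "jaw": 1, "twist": -0.34},
    {"x": -4.5, "y": -7, "z": -10.5, "jaw": 1, "twist": -0.51},
    {"x": -6, "y": -10.5, "z": -14, "jaw": 1, "twist": -0.68},
    {"x": -7, "y": -14, "z": -17.5, "jaw": 1, "twist": -0.85},
    {"x": -8, "y": -17.5, "z": -21, "jaw": 1, "twist": -1.02},
    {"x": -8, "y": -21, "z": -24, "jaw": 1, "twist": -1.19},
    {"x": -8, "y": -23.8, "z": -24.5, "jaw": 1, "twist": -1.36},
  ],
)

```text
time: 14.9
position: [0.4647, 0.2552, 0.4103]
tcp_rot: [3.139, -0.004, 1.145]
wrist_force: [-0.1, -0.5, 0.2]
grip_width: 1.002
grasp_force: 0.0
```

```bash
python3 - <<'E'
from h import *
st()
shift((-142,222,400),p[2]+np.pi/2)
E
```

```text
t 14.9 press mm [-295.4  224.6  410.3] rot [ 3.139 -0.004  1.145] F [-0.  -0.5  0.2] q [ 0.16  0.1  -0.79  1.61  0.07  1.46 -1.06] grip 1.002 0.0
W [0.614 0.219 0.4  ] shift cm [ 2.87 15.07  1.08] twist -0.205
```

>>> carry_out(
  rows=[
    {"x": 0.6, "y": 3, "z": 0, "jaw": 1, "twist": -0.05},
    {"x": 1.2, "y": 6, "z": 0, "jaw": 1, "twist": -0.1},
    {"x": 1.8, "y": 9, "z": 0, "jaw": 1, "twist": -0.15},
    {"x": 2.4, "y": 12, "z": 0, "jaw": 1, "twist": -0.205},
    {"x": 2.9, "y": 15.1, "z": 0, "jaw": 1, "twist": -0.205},
    {"x": 2.9, "y": 15.3, "z": 1, "jaw": 1, "twist": -0.205},
    {"x": 2.9, "y": 15.3, "z": 1, "jaw": 1, "twist": -0.205},
    {"x": 2.9, "y": 15.3, "z": 1, "jaw": 1, "twist": -0.205},
  ],
)

```text
time: 15.9
position: [0.6131, 0.2163, 0.3976]
tcp_rot: [-3.141, -0.0, 1.346]
wrist_force: [-0.7, 0.7, 0.7]
grip_width: 0.999
grasp_force: 0.0
```

```bash
python3 - <<'E'
from h import *
import cv2
st()
shift((-140,222,319),p[2]+np.pi/2)
out=[]
for n,c in(("top",(120,150,320,300)),("side",(190,60,350,210))):
    im=cam(n)["color"][c[1]:c[3],c[0]:c[2]]; im=cv2.resize(im,(400,int(400*im.shape[0]/im.shape[1])),interpolation=cv2.INTER_CUBIC)
    out.append(cv2.copyMakeBorder(cv2.convertScaleAbs(im,alpha=1.5),0,400-im.shape[0],0,0,0))
cv2.imwrite("pics/lev.png",np.hstack(out))
E
```

```text
t 15.9 press mm [-142.1  219.1  397.6] rot [-3.141 -0.     1.346] F [-0.9  0.5  0.7] q [ 0.13  0.39 -0.74  1.34  0.26  1.51 -0.81] grip 0.999 0.0
W [0.616 0.219 0.319] shift cm [0.29 0.22 7.86] twist -0.004
```

View pics/lev.png

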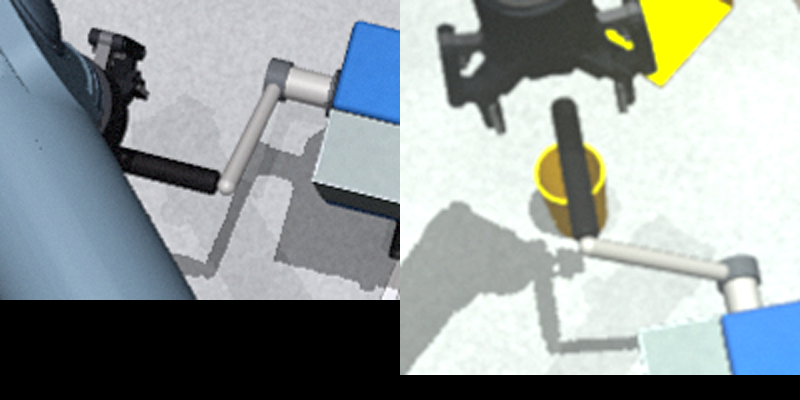

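The fingers straddle the bar, with the tips at (490,130) and (625,105) in the picture and the bar midway between. I'll lower and close.

>>> carry_out(
  newtons=60,
  rows=[
    {"x": 0, "y": 0.1, "z": 2.5, "jaw": 1, "twist": 0},
    {"x": 0, "y": 0.2, "z": 5, "jaw": 1, "twist": 0},
    {"x": 0, "y": 0.2, "z": 7, "jaw": 1, "twist": 0},
    {"x": 0, "y": 0.2, "z": 7.9, "jaw": 1, "twist": 0},
    {"x": 0, "y": 0.2, "z": 7.9, "jaw": 1, "twist": 0},
    {"x": 0, "y": 0.2, "z": 7.9, "jaw": 0.5, "twist": 0},
    {"x": 0, "y": 0.2, "z": 7.9, "jaw": 0.1, "twist": 0},
    {"x": 0, "y": 0.2, "z": 7.9, "jaw": 0.1, "twist": 0},
  ],
)

```text
time: 17.0
position: [0.6164, 0.215, 0.3193]
tcp_rot: [3.141, -0.001, 1.344]
wrist_force: [-0.4, 0.4, -1.0]
grip_width: 0.371
grasp_force: 0.0
```

```bash
python3 - <<'E'
from h import *
st()
E
```

```text
t 17.0 press mm [-138.6  218.6  319.3] rot [ 3.141e+00 -1.000e-03  1.344e+00] F [-0.5  0.3 -1. ] q [ 0.14  0.42 -0.73  1.46  0.28  1.37 -0.83] grip 0.371 0.0
```

>>> carry_out(
  newtons=60,
  rows=[
    {"x": 0, "y": 0, "z": 0, "jaw": 0.1, "twist": 0},
    {"x": 0, "y": 0, "z": 0, "jaw": 0.1, "twist": 0},
    {"x": 0, "y": 0, "z": 0, "jaw": 0.1, "twist": 0},
    {"x": 0, "y": 0, "z": 0, "jaw": 0.1, "twist": 0},
    {"x": 0, "y": 0, "z": 0, "jaw": 0.1, "twist": 0},
    {"x": 0, "y": 0, "z": 0, "jaw": 0.1, "twist": 0},
    {"x": 0, "y": 0, "z": 0, "jaw": 0.1, "twist": 0},
    {"x": 0, "y": 0, "z": 0, "jaw": 0.1, "twist": 0},
  ],
)

```text
time: 18.0
position: [0.6133, 0.2156, 0.3196]
tcp_rot: [-3.137, 0.002, 1.345]
wrist_force: [-5.0, -0.9, 4.9]
grip_width: 0.24
grasp_force: 58.5
```

```bash
cat >> h.py <<'E'
def lev(q0,q1,n):
    g=lambda q:np.array([-20-160*np.cos(.7-q),235+160*np.sin(.7-q)])
    for q in np.linspace(q0,q1,n+1)[1:]:
        d=(g(q)-g(q0))/10; print(round(q,3),"y",round(d[0],2),"z",round(-d[1],2))
E
python3 - <<'E'
from h import *
st()
lev(0,.5,8)
E
```

```text
t 18.0 press mm [-141.8  218.5  319.6] rot [-3.137e+00  2.000e-03  1.345e+00] F [-4.7 -2.   4.9] q [ 0.14  0.42 -0.73  1.46  0.28  1.38 -0.83] grip 0.24 58.45955014228821
0.062 y -0.62 z 0.78
0.125 y -1.19 z 1.61
0.188 y -1.71 z 2.46
0.25 y -2.17 z 3.35
0.312 y -2.58 z 4.26
0.375 y -2.92 z 5.2
0.438 y -3.21 z 6.16
0.5 y -3.44 z 7.13
```

The bar is gripped. Now I'll pull the lever down along its arc.

>>> carry_out(
  rows=[
    {"x": 0, "y": -0.8, "z": 0.78, "jaw": 0.1, "twist": 0},
    {"x": 0, "y": -1.4, "z": 1.61, "jaw": 0.1, "twist": 0},
    {"x": 0, "y": -1.9, "z": 2.46, "jaw": 0.1, "twist": 0},
    {"x": 0, "y": -2.4, "z": 3.35, "jaw": 0.1, "twist": 0},
    {"x": 0, "y": -2.8, "z": 4.26, "jaw": 0.1, "twist": 0},
    {"x": 0, "y": -3.2, "z": 5.2, "jaw": 0.1, "twist": 0},
    {"x": 0, "y": -3.5, "z": 6.16, "jaw": 0.1, "twist": 0},
    {"x": 0, "y": -3.7, "z": 7.13, "jaw": 0.1, "twist": 0},
  ],
)

```text
time: 19.0
position: [0.5815, 0.2231, 0.2509]
tcp_rot: [3.136, -0.0, 1.344]
wrist_force: [-5.4, -2.9, 9.7]
grip_width: 0.24
grasp_force: 65.8
```

```bash
python3 - <<'E'
from h import *
st()
lev(.5,1.0,8)
E
```

```text
t 19.0 press mm [-174.4  218.8  250.9] rot [ 3.136 -0.     1.344] F [-4.6 -4.   9.7] q [ 0.14  0.41 -0.73  1.62  0.29  1.22 -0.88] grip 0.24 65.8065390586853
0.562 y -0.17 z 0.99
0.625 y -0.27 z 1.98
0.688 y -0.32 z 2.98
0.75 y -0.3 z 3.98
0.812 y -0.22 z 4.97
0.875 y -0.07 z 5.96
0.938 y 0.13 z 6.94
1.0 y 0.4 z 7.91
```

>>> carry_out(
  rows=[
    {"x": 0, "y": -0.17, "z": 0.99, "jaw": 0.1, "twist": 0},
    {"x": 0, "y": -0.27, "z": 1.98, "jaw": 0.1, "twist": 0},
    {"x": 0, "y": -0.32, "z": 2.98, "jaw": 0.1, "twist": 0},
    {"x": 0, "y": -0.3, "z": 3.98, "jaw": 0.1, "twist": 0},
    {"x": 0, "y": -0.22, "z": 4.97, "jaw": 0.1, "twist": 0},
    {"x": 0, "y": -0.07, "z": 5.96, "jaw": 0.1, "twist": 0},
    {"x": 0, "y": 0.13, "z": 6.94, "jaw": 0.1, "twist": 0},
    {"x": 0, "y": 0.4, "z": 7.91, "jaw": 0.1, "twist": 0},
  ],
)

```text
time: 20.0
position: [0.5811, 0.2231, 0.1693]
tcp_rot: [-3.138, 0.003, 1.346]
wrist_force: [-10.0, -3.2, 9.1]
grip_width: 0.238
grasp_force: 74.5
```

```bash
python3 - <<'E'
from h import *
st()
lev(1.0,1.3,8)
E
```

```text
t 20.0 press mm [-174.8  218.7  169.3] rot [-3.138e+00  3.000e-03  1.346e+00] F [-9.  -5.3  9.1] q [ 0.11  0.49 -0.7   1.69  0.35  1.09 -0.92] grip 0.238 74.5066237449646
1.038 y 0.19 z 0.57
1.075 y 0.4 z 1.13
1.112 y 0.63 z 1.69
1.15 y 0.88 z 2.23
1.188 y 1.15 z 2.77
1.225 y 1.44 z 3.29
1.263 y 1.75 z 3.8
1.3 y 2.08 z 4.31
```

>>> carry_out(
  rows=[
    {"x": 0, "y": 0, "z": 0.57, "jaw": 0.1, "twist": 0},
    {"x": 0, "y": 0.1, "z": 1.13, "jaw": 0.1, "twist": 0},
    {"x": 0, "y": 0.3, "z": 1.69, "jaw": 0.1, "twist": 0},
    {"x": 0, "y": 0.55, "z": 2.23, "jaw": 0.1, "twist": 0},
    {"x": 0, "y": 0.8, "z": 2.77, "jaw": 0.1, "twist": 0},
    {"x": 0, "y": 0.8, "z": 2.9, "jaw": 0.1, "twist": 0},
    {"x": 0, "y": 0.8, "z": 2.9, "jaw": 0.1, "twist": 0},
    {"x": 0, "y": 0.8, "z": 2.9, "jaw": 0.1, "twist": 0},
  ],
)

```text
time: 21.0
position: [0.5898, 0.2211, 0.141]
tcp_rot: [-3.14, 0.003, 1.346]
wrist_force: [-9.8, -1.7, 8.7]
grip_width: 0.238
grasp_force: 77.3
```

```bash
python3 - <<'E'
from h import *
st()
E
```

```text
t 21.0 press mm [-165.9  218.7  141. ] rot [-3.140e+00  3.000e-03  1.346e+00] F [-9.2 -3.8  8.7] q [ 0.1   0.54 -0.68  1.69  0.38  1.05 -0.93] grip 0.238 77.32253909111023
```

>>> carry_out(
  rows=[
    {"x": 0, "y": 0.1, "z": 0.25, "jaw": 0.1, "twist": 0},
    {"x": 0, "y": 0.2, "z": 0.5, "jaw": 0.1, "twist": 0},
    {"x": 0, "y": 0.3, "z": 0.7, "jaw": 0.1, "twist": 0},
    {"x": 0, "y": 0.35, "z": 0.9, "jaw": 0.1, "twist": 0},
    {"x": 0, "y": 0.35, "z": 0.9, "jaw": 0.1, "twist": 0},
    {"x": 0, "y": 0.35, "z": 0.9, "jaw": 0.1, "twist": 0},
    {"x": 0, "y": 0.35, "z": 0.9, "jaw": 0.1, "twist": 0},
    {"x": 0, "y": 0.35, "z": 0.9, "jaw": 0.1, "twist": 0},
  ],
)

```text
time: 22.0
position: [0.5933, 0.2203, 0.1328]
tcp_rot: [-3.14, 0.003, 1.346]
wrist_force: [-9.5, -1.8, 12.4]
grip_width: 0.237
grasp_force: 78.6
```

```bash
python3 - <<'E'
from h import *
st()
E
```

```text
t 22.0 press mm [-162.4  218.7  132.8] rot [-3.140e+00  3.000e-03  1.346e+00] F [-8.9 -3.9 12.4] q [ 0.1   0.55 -0.68  1.69  0.39  1.04 -0.93] grip 0.237 78.6361312866211
```

>>> carry_out(
  newtons=90,
  rows=[
    {"x": 0, "y": 0.1, "z": 0.2, "jaw": 0.1, "twist": 0},
    {"x": 0, "y": 0.2, "z": 0.4, "jaw": 0.1, "twist": 0},
    {"x": 0, "y": 0.3, "z": 0.6, "jaw": 0.1, "twist": 0},
    {"x": 0, "y": 0.3, "z": 0.6, "jaw": 0.1, "twist": 0},
    {"x": 0, "y": 0.3, "z": 0.6, "jaw": 0.1, "twist": 0},
    {"x": 0, "y": 0.3, "z": 0.6, "jaw": 0.1, "twist": 0},
    {"x": 0, "y": 0.3, "z": 0.6, "jaw": 0.1, "twist": 0},
    {"x": 0, "y": 0.3, "z": 0.6, "jaw": 0.1, "twist": 0},
  ],
)

```text
time: 23.0
position: [0.5942, 0.2201, 0.1297]
tcp_rot: [-3.136, 0.006, 1.346]
wrist_force: [-16.2, -5.4, 28.1]
grip_width: 0.242
grasp_force: 89.6
```

```bash
python3 - <<'E'
from h import *
st()
E
```

```text
t 23.0 press mm [-161.4  218.7  129.7] rot [-3.136  0.006  1.346] F [-14.6  -8.8  28.1] q [ 0.1   0.56 -0.68  1.69  0.39  1.04 -0.93] grip 0.242 89.6336281299591
```

The force jumped to 28 N at a firm stop, so the ram is bearing on the bracket. I'll hold briefly, then ease it up.

>>> carry_out(
  rows=[
    {"x": 0, "y": 0, "z": 0, "jaw": 0.1, "twist": 0},
    {"x": 0, "y": 0, "z": 0, "jaw": 0.1, "twist": 0},
    {"x": 0, "y": 0, "z": 0, "jaw": 0.1, "twist": 0},
    {"x": 0, "y": -0.2, "z": -0.4, "jaw": 0.1, "twist": 0},
    {"x": 0, "y": -0.4, "z": -0.9, "jaw": 0.1, "twist": 0},
    {"x": 0, "y": -0.65, "z": -1.5, "jaw": 0.1, "twist": 0},
    {"x": 0, "y": -0.9, "z": -2.1, "jaw": 0.1, "twist": 0},
    {"x": 0, "y": -1.1, "z": -2.7, "jaw": 0.1, "twist": 0},
  ],
)

```text
time: 24.0
position: [0.5861, 0.2221, 0.1506]
tcp_rot: [-3.139, -0.0, 1.345]
wrist_force: [-6.4, 0.8, 2.8]
grip_width: 0.234
grasp_force: 87.6
```

```bash
python3 - <<'E'
from h import *
st()
lev(1.1,.6,8)
E
```

```text
t 24.0 press mm [-169.7  218.9  150.6] rot [-3.139 -0.     1.345] F [-6.4 -0.6  2.8] q [ 0.11  0.52 -0.69  1.7   0.37  1.06 -0.93] grip 0.234 87.5828218460083
1.038 y -0.36 z -0.93
0.975 y -0.66 z -1.89
0.913 y -0.9 z -2.86
0.85 y -1.08 z -3.84
0.788 y -1.2 z -4.83
0.725 y -1.26 z -5.83
0.662 y -1.25 z -6.83
0.6 y -1.18 z -7.83
```

>>> carry_out(
  rows=[
    {"x": 0, "y": -0.4, "z": -0.93, "jaw": 0.1, "twist": 0},
    {"x": 0, "y": -0.7, "z": -1.89, "jaw": 0.1, "twist": 0},
    {"x": 0, "y": -1.0, "z": -2.86, "jaw": 0.1, "twist": 0},
    {"x": 0, "y": -1.2, "z": -3.84, "jaw": 0.1, "twist": 0},
    {"x": 0, "y": -1.3, "z": -4.83, "jaw": 0.1, "twist": 0},
    {"x": 0, "y": -1.36, "z": -5.83, "jaw": 0.1, "twist": 0},
    {"x": 0, "y": -1.35, "z": -6.83, "jaw": 0.1, "twist": 0},
    {"x": 0, "y": -1.25, "z": -7.83, "jaw": 0.1, "twist": 0},
  ],
)

```text
time: 25.0
position: [0.5781, 0.224, 0.2311]
tcp_rot: [3.136, -0.003, 1.344]
wrist_force: [7.2, 0.6, -0.1]
grip_width: 0.234
grasp_force: 87.7
```

```bash
python3 - <<'E'
from h import *
st()
lev(.6,0.15,8)
E
```

```text
t 25.0 press mm [-178.   219.   231.1] rot [ 3.136e+00 -3.000e-03  1.344e+00] F [ 6.9  2.1 -0.1] q [ 0.14  0.42 -0.73  1.65  0.3   1.18 -0.89] grip 0.234 87.7470588684082
0.544 y 0.11 z -0.89
0.488 y 0.28 z -1.78
0.431 y 0.49 z -2.65
0.375 y 0.76 z -3.51
0.319 y 1.07 z -4.36
0.262 y 1.43 z -5.18
0.206 y 1.83 z -5.99
0.15 y 2.28 z -6.77
```

>>> carry_out(
  rows=[
    {"x": 0, "y": 0.3, "z": -0.89, "jaw": 0.1, "twist": 0},
    {"x": 0, "y": 0.55, "z": -1.78, "jaw": 0.1, "twist": 0},
    {"x": 0, "y": 0.8, "z": -2.65, "jaw": 0.1, "twist": 0},
    {"x": 0, "y": 1.1, "z": -3.51, "jaw": 0.1, "twist": 0},
    {"x": 0, "y": 1.4, "z": -4.36, "jaw": 0.1, "twist": 0},
    {"x": 0, "y": 1.75, "z": -5.18, "jaw": 0.1, "twist": 0},
    {"x": 0, "y": 2.15, "z": -5.99, "jaw": 0.1, "twist": 0},
    {"x": 0, "y": 2.6, "z": -6.77, "jaw": 0.1, "twist": 0},
  ],
)

```text
time: 26.0
position: [0.5993, 0.2187, 0.2979]
tcp_rot: [-3.139, 0.001, 1.344]
wrist_force: [-3.8, 2.6, -3.4]
grip_width: 0.236
grasp_force: 87.7
```

```bash
python3 - <<'E'
from h import *
st()
lev(.15,0,8)
E
```

```text
t 26.0 press mm [-156.1  218.4  297.9] rot [-3.139e+00  1.000e-03  1.344e+00] F [-4.2  1.7 -3.4] q [ 0.14  0.41 -0.74  1.52  0.28  1.32 -0.84] grip 0.236 87.73831129074097
0.131 y 0.16 z -0.25
0.112 y 0.32 z -0.51
0.094 y 0.49 z -0.75
0.075 y 0.66 z -1.0
0.056 y 0.84 z -1.24
0.038 y 1.03 z -1.48
0.019 y 1.21 z -1.71
0.0 y 1.4 z -1.94
```

>>> carry_out(
  rows=[
    {"x": 0, "y": 0.2, "z": -0.3, "jaw": 0.1, "twist": 0},
    {"x": 0, "y": 0.4, "z": -0.6, "jaw": 0.1, "twist": 0},
    {"x": 0, "y": 0.6, "z": -0.9, "jaw": 0.1, "twist": 0},
    {"x": 0, "y": 0.8, "z": -1.2, "jaw": 0.1, "twist": 0},
    {"x": 0, "y": 1.0, "z": -1.5, "jaw": 0.1, "twist": 0},
    {"x": 0, "y": 1.2, "z": -1.8, "jaw": 0.1, "twist": 0},
    {"x": 0, "y": 1.4, "z": -1.95, "jaw": 0.1, "twist": 0},
    {"x": 0, "y": 1.4, "z": -1.95, "jaw": 0.1, "twist": 0},
  ],
)

```text
time: 27.0
position: [0.612, 0.2159, 0.3177]
tcp_rot: [-3.138, 0.002, 1.345]
wrist_force: [-7.1, 1.1, 3.4]
grip_width: 0.23
grasp_force: 87.7
```

```bash
python3 - <<'E'
from h import *
st()
E
```

```text
t 27.0 press mm [-143.1  218.4  317.7] rot [-3.138e+00  2.000e-03  1.345e+00] F [-7.2 -0.5  3.4] q [ 0.14  0.42 -0.73  1.46  0.28  1.37 -0.83] grip 0.23 87.71970391273499
```

>>> carry_out(
  rows=[
    {"x": 0, "y": 0, "z": -0.1, "jaw": 0.1, "twist": 0},
    {"x": 0, "y": 0.1, "z": -0.2, "jaw": 0.1, "twist": 0},
    {"x": 0, "y": 0.1, "z": -0.3, "jaw": 0.1, "twist": 0},
    {"x": 0, "y": 0.1, "z": -0.4, "jaw": 0.1, "twist": 0},
    {"x": 0, "y": 0.1, "z": -0.5, "jaw": 0.1, "twist": 0},
    {"x": 0, "y": 0.1, "z": -0.6, "jaw": 0.1, "twist": 0},
    {"x": 0, "y": 0.1, "z": -0.6, "jaw": 0.1, "twist": 0},
    {"x": 0, "y": 0.1, "z": -0.6, "jaw": 0.1, "twist": 0},
  ],
)

```text
time: 28.0
position: [0.6132, 0.2155, 0.3194]
tcp_rot: [-3.136, 0.001, 1.345]
wrist_force: [-4.0, 3.8, -8.7]
grip_width: 0.227
grasp_force: 87.9
```

```bash
python3 - <<'E'
from h import *
st()
E
```

```text
t 28.0 press mm [-141.9  218.4  319.4] rot [-3.136e+00  1.000e-03  1.345e+00] F [-4.7  2.8 -8.7] q [ 0.14  0.42 -0.73  1.46  0.28  1.38 -0.83] grip 0.227 87.92779326438904
```

The lever is back at its home pose and against the stop. I'll open, lift off and retreat.

>>> carry_out(
  newtons=40,
  rows=[
    {"x": 0, "y": 0, "z": 0, "jaw": 0.5, "twist": 0},
    {"x": 0, "y": 0, "z": 0, "jaw": 1, "twist": 0},
    {"x": 0, "y": 0, "z": 0, "jaw": 1, "twist": 0},
    {"x": 0, "y": 0, "z": 0, "jaw": 1, "twist": 0},
    {"x": 0, "y": 0, "z": -2, "jaw": 1, "twist": 0},
    {"x": 0, "y": 0, "z": -5, "jaw": 1, "twist": 0},
    {"x": 0, "y": 0, "z": -8.5, "jaw": 1, "twist": 0},
    {"x": 0, "y": 0, "z": -8.5, "jaw": 1, "twist": 0},
  ],
)

```text
time: 29.0
position: [0.6167, 0.2165, 0.4136]
tcp_rot: [3.134, -0.006, 1.344]
wrist_force: [-0.5, 0.5, 0.7]
grip_width: 1.0
grasp_force: 0.0
```

>>> carry_out(
  rows=[
    {"x": 0, "y": -2, "z": 0, "jaw": 1, "twist": 0},
    {"x": 0, "y": -5, "z": 0, "jaw": 1, "twist": 0},
    {"x": -1, "y": -8, "z": 0, "jaw": 1, "twist": 0},
    {"x": -3, "y": -12, "z": 0, "jaw": 1, "twist": 0},
    {"x": -5, "y": -15, "z": 0, "jaw": 1, "twist": 0},
    {"x": -8, "y": -17, "z": 0, "jaw": 1, "twist": 0},
    {"x": -8, "y": -17, "z": 0, "jaw": 1, "twist": 0},
    {"x": -8, "y": -17, "z": 0, "jaw": 1, "twist": 0},
  ],
)

```text
time: 30.0
position: [0.4318, 0.1756, 0.4079]
tcp_rot: [3.141, -0.0, 1.344]
wrist_force: [-0.7, -0.6, -0.1]
grip_width: 0.998
grasp_force: 0.0
```

```bash
python3 - <<'E'
from h import *
import cv2
st()
out=[]
for n in("top","side"):
    im=cv2.resize(cv2.convertScaleAbs(cam(n)["color"],alpha=1.3),(400,300),interpolation=cv2.INTER_AREA)
    out.append(im)
c=cam("top")["color"][220:310,270:420];d=cam("side")["color"][210:300,240:390]
out2=[cv2.resize(cv2.convertScaleAbs(x,alpha=1.5),(400,240),interpolation=cv2.INTER_CUBIC) for x in(c,d)]
cv2.imwrite("pics/fin.png",np.vstack([np.hstack(out),np.hstack(out2)]))
E
```

```text
t 30.0 press mm [-310.1  139.7  407.9] rot [ 3.141 -0.     1.344] F [-0.6 -0.8 -0.1] q [ 0.34 -0.06 -0.76  1.74 -0.04  1.45 -0.64] grip 0.998 0.0
```

View pics/fin.png

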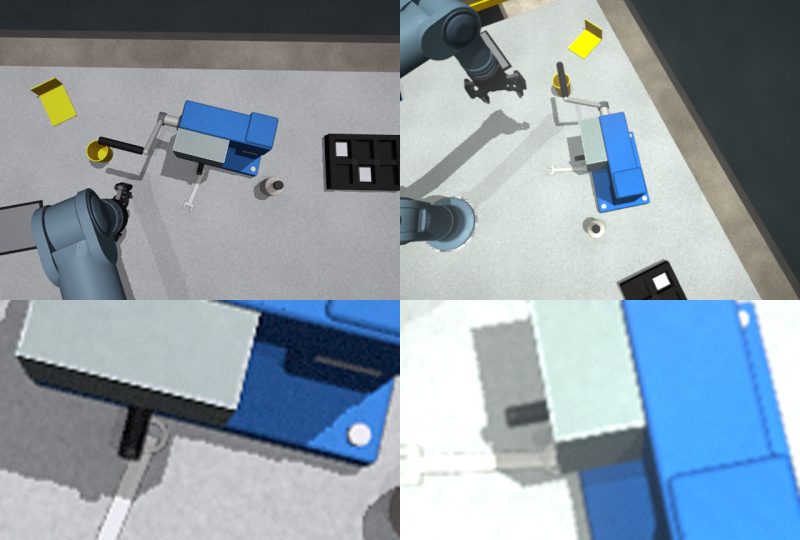

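The final picture shows the lever home, and the cup, bottle and wrench unmoved. The knob tip is at about (319,278) in the top image, which matches q≈6.6, still clamped. Handing in.

```bash
python3 -c "
from plant import order
print(order.sign_off())"
```

```text
the job is handed in; nothing more can be done
None
```

The job is handed in: the bracket is clamped with the crank at about 6.6 rad, the ram was pressed firmly and held, and the lever was eased back to its home stop. The cup, bottle and wrench look unmoved in the last pictures, and no verdict was returned.

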